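# Start the lathe from its control desk

### The job

Start the bench lathe from its control desk with light fingertip presses, each all the way in: first the square control-on button, then the round coolant pump button just left of it, and only then the large round spindle start button at the right end of the row (left and right as the robot faces the desk). Control-on and the coolant pump stay in by themselves; let spindle start come back out. Do not press the stop or the emergency stop, do not shift or lift the desk, and leave the things lying about where they are.

Things in the scene. Friction and masses are not known exactly. Their poses are not given: they have to be found in the camera images.
- desk: grey steel control desk, loose on rubber feet, 3.5 kg, 220 deep (x) by 360 wide (y). Origin: centre of its underside; x points away from the operator, y to his left. The panel slopes at 15 degrees, 62 high at the front edge (x = -110), 105 at x = 50; then a flat ledge 60 deep, 105 high. Near row, at y = 136, 66, 0, -66, -132: emergency stop, coolant pump, control-on, stop, spindle start.
- panel_far_row (a point): point on the panel surface in the middle of the far row, 78 mm up the slope from the row of buttons. That row holds only fixed lamps, a display window, a selector and a speed knob, none more than 22 mm above the panel. z points out of the panel.
- control_on_top (a point): middle of the top face of the control-on button: the only square one, a black rubber cap 24 by 24, in the middle of the near row, top 21 above the panel, in a steel bezel 31 square, 4 high. The z axis of each button point stands square to the panel and points out of it; x points up the slope, y to the left. Such a point moves with its cap.
- control_on (a joint): travel of the control-on plunger in m: 0 out, 0.006 fully in. It latches: pushed in against about 3 N, it stays where it is left. Its soft rubber cap gives a little on top of that, 1.5 N per mm, at most 6 mm, and springs back: a 6 N press takes the cap about 10 mm down with the plunger fully in; past 12 mm it is hard.
- coolant_pump_top (a point): middle of the top face of the coolant pump button: a round black rubber cap 24 across, top 21 above the panel, in a steel bezel 31 across and 4 high, between the square button and the emergency stop.
- coolant_pump (a joint): travel of the coolant pump button in m, 0 out, 0.006 fully in; it latches and its cap gives just like control-on.
- spindle_start_top (a point): middle of the top face of the spindle start button: a large round black rubber cap 36 across, top 21 above the panel, in a steel bezel 46 across and 4 high, at the right end of the near row.
- spindle_start (a joint): travel of the spindle start button in m, 0 out, 0.006 fully in; spring-loaded (2 N at first, about 4 N fully in), it comes back out when let go. Its cap gives as control-on: a 6 N press takes it about 10 mm down.
- stop_button_top (a point): middle of the top face of the stop button, a round black rubber cap 24 across that looks like the coolant pump's but stands to the right of the square button, between it and the spindle start. Not to be pressed.
- stop_button (a joint): travel of the stop button in m, 0 out, 0.006 in; spring-loaded. Must stay out.
- emergency_stop_top (a point): middle of the top of the emergency stop, a red mushroom 40 across on a yellow disc 58 across, top 32 above the panel, at the left end of the near row. Not to be pressed.
- emergency_stop (a joint): travel of the emergency stop in m, 0 out, 0.006 in. Must stay out.
- turning_tool: dark steel lathe tool, a bar 12 by 100 by 12 high, loose on the desk's ledge. Origin: centre of its underside.
- bush: flanged brass bush, 36 across and 28 high, loose on the desk's ledge. Origin: centre of its underside.
- caliper: digital caliper lying on the bench to the right of the desk, 235 long (its x), about 80 over the jaws, 15 high. Origin: underneath, mid-length.
- chuck_key: T-shaped lathe chuck key lying on the bench beside the desk, 96 long, 106 over its cross bar, 16 high. Origin: underneath, mid-length.
- oil_can: small aluminium oil can, 66 across, with a bent brass spout to 153 high, standing on the bench beside the desk. Origin: centre of its underside.
- v_block: steel V-block 60 by 50 by 44 high on the bench beside the desk. Origin: centre of its underside.
- bearing: steel ring, 62 across and 16 high, on the bench beside the desk. Origin: centre of its underside.

How it is judged:
By the outcome, as a careful person would: the job done as asked, in the order asked, and still so for the second after the job is handed in, with the robot touching nothing.
It also fails if it takes over 51 s, if anything falls off the work surface, if the arm or the gripper's body presses on something with over 40 N, if the wrist force passes 120 N, or if a joint passes its speed limit or range.

### The arm

A 7-joint arm with a two-finger parallel gripper is mounted at the origin on the work surface. World frame = base frame: x ahead of the robot, y to its left, z up, the work surface at z = 0. Lengths are in m, angles in rad, forces in N, time in s.
With the tool pointing down it reaches from about 0.4 to 0.875 m from the base axis. Payload 19.3 kg.
Tool frame: the origin (TCP) lies midway between the tips of the shut fingers; the grasp point (between the pads) lies 19 mm behind it; z points along the fingers, y is the direction in which the jaws open and shut (so a half turn about z gives the same grasp; the last joint's range is limited). The gripper opens to 85 mm and grips with 20 to 120 N. Pads are 22 mm wide; open, the fingers measure 114 mm over their backs; the gripper's body (76 mm by 85 mm) begins 54 mm behind the grasp point. The pads swing forward as they close: fully open they stand 13 mm farther back than shut.
Start: joints at [-1.282, 0.521, -0.036, 1.599, 0.021, 1.021, -0.113], TCP at [0.219, 0.585, 0.231] pointing down, gripper open.
Joint ranges: [-2.91, 2.91], [-0.3, 2.13], [-1.5, 1.42], [0.17, 2.43], [-1.26, 4.41], [0.16, 1.93], [-2.52, 2.52]. Speed limits (rad/s): [1.89, 1.89, 2.39, 2.39, 3.01, 3.01, 3.01].

### API

Orientations are given as [roll, pitch, yaw] about the fixed x, y, z axes, in that order (R = Rz(yaw) Ry(pitch) Rx(roll)).
In Python, from workcell import telemetry, cams, workorder gives the robot as it stands. The module is installed in compiled form; this text tells all that it offers.
- The arm moves only by the tool apply_moves, never from a script. Its argument "steps" is a list of rows, each a list of 4 numbers: the shift along the tool's x, y, z in cm, then the turn about the tool's z in rad. A call has exactly 10 rows; each row is the pose to reach, as a shift and turn from the pose commanded when the call began, along the tool's axes at that moment; what a row does not reach only later rows make up. A row lasts 1/12 s, in which the tool goes at most 41.7 mm and 7.16 degrees, less where a joint would pass 70% of its speed; a pose out of reach is approached as far as the arm can. A call with a gripper value outside its range is refused whole. "claw" is the closure, from 0 (fully open) to 1 (shut), set as the call begins (left out, the last holds). The fingers move at their own pace and stop on an object; "force" is the grip in N (left out, the last holds). Time passes only in rows, so rows that repeat a pose let the fingers close, or fill a call up. It gives the time, the measured TCP pose, the force and the opening at its end, in the units of the state.
- telemetry.observe(): the state, without advancing time (a new reading comes with each control period).
- cams.grab_frame(name): name is "scene" or "top" or "wrist"; returns a dict with "color" (384x512x3 uint8, red, green, blue), "mtx" (3x3 intrinsics, pixels), "eye" and "orientation" of the camera in the world; the wrist camera has in their place "T_tool_cam" (4x4, takes a point from camera to tool coordinates, whose origin is the TCP and whose axes are the flange's). Camera axes: x right, y down, z forward; pixel columns grow to the right and rows downward; lengths in m; the calibration is good to about 2 mm. A picture is of the moment at which its call begins: read the wrist's pose just before it. There is no depth.
- workorder.job_done(): hands the job in, once; it reports no verdict.
Trained networks look in the newest picture that a camera, given by its name, has taken for a name from the list of things; names that differ only in an ending like _2 or _b are one class to them, and where a whole thing is asked for, a point or a joint stands for the part that bears it (a point fixed in the world has none). Each returns a list of dicts, best first, with "score" (0 to 1); they miss things now and then, are a little off and sometimes report something else, mostly with a low value. They report only what shows in the picture. A call takes as long as a camera call.
- cams.find_in(camera, name): "box" ([left, top, width, height] in pixels, round what is visible of it).
- cams.pinpoint(camera, name): "uv" ([column, row] in pixels: a listed point, or the origin of a listed thing).
The state is a dict: "clock": time; "qpos": joint angles; "qd": joint speeds; "joint_efforts": joint torques, N m; "position": TCP position; "tool_rot": TCP orientation; "force": force on the tool from outside, world axes, zero at the start; "moment": the same for the moment, N m; "grip_width": finger opening in m.
Only numpy, scipy, OpenCV 4.12 (cv2) and the standard library are available. Lean on these libraries where they do the work, as an engineer would, in place of code of your own. Each camera call takes 0.05 s, during which the arm holds its last target. There are 200 camera calls.

## Working session

There is one attempt and no reset: what is moved stays moved. The work goes in short steps, Python scripts to look and compute and a tool call to move; the robot and the scene stay as the last step left them, time stands still between calls to the robot, and variables do not carry over. Pictures are saved under pics/ and viewed, about 8 in all and at most 12, crops included, and the job is handed in when it is done.

Besides the shell and the picture viewer there is one more tool, called after "Emit:" as a command line: name --pt "numbers of a row" for each row, then --argument value for the rest. apply_moves: Moves the arm, as the interface text tells. Its arguments: {"type":"object","properties":{"steps":{"type":"array"},"claw":{"type":"number"},"force":{"type":"number"}},"required":["steps"]}

```bash
mkdir -p pics
cat > h.py <<'E'
import numpy as np, cv2
from scipy.spatial.transform import Rotation as R
from workcell import telemetry, cams, workorder
def rot(o):
    o=np.array(o,float)
    return o if o.shape==(3,3) else (R.from_euler('xyz',o).as_matrix() if o.size==3 else None)
def campose(f,s):
    if 'eye' in f: return np.array(f['eye']),rot(f['orientation'])
    T=np.array(f['T_tool_cam']); Rt=rot(s['tool_rot'])
    return np.array(s['position'])+Rt@T[:3,3], Rt@T[:3,:3]
def ray(f,s,uv):
    e,Rc=campose(f,s); d=Rc@np.linalg.inv(np.array(f['mtx']))@np.array([uv[0],uv[1],1.]); return e,d/np.linalg.norm(d)
def proj(f,s,p):
    e,Rc=campose(f,s); q=np.array(f['mtx'])@(Rc.T@(np.array(p)-e)); return q[:2]/q[2]
def save(f,n): cv2.imwrite('pics/'+n,cv2.cvtColor(f['color'],cv2.COLOR_RGB2BGR))
NAMES=['control_on_top','coolant_pump_top','spindle_start_top','stop_button_top','emergency_stop_top','panel_far_row']
E
python3 - <<'E'
from h import *
s=telemetry.observe(); print({k:np.round(v,3).tolist() for k,v in s.items()})
ims=[]
for c in ['scene','top']:
    f=cams.grab_frame(c); save(f,c+'0.png'); ims.append(f); print(c,f['eye'],f['orientation'],f['mtx'])
    for n in NAMES+['desk']:
        print(n,[(np.round(d['uv'],1).tolist(),round(d['score'],2)) for d in cams.pinpoint(c,n)[:3]])
E
```

```text
{'clock': 0.0, 'qpos': [-1.282, 0.522, -0.036, 1.6, 0.021, 1.021, -0.113], 'qd': [0.001, -0.0, -0.001, -0.0, 0.001, 0.0, 0.0], 'joint_efforts': [-0.0, -92.711, 1.98, -36.995, 0.018, 0.008, -0.0], 'position': [0.219, 0.585, 0.231], 'tool_rot': [-3.14, 0.0, 2.783], 'force': [0.051, -0.388, 0.278], 'moment': [-0.058, 0.003, 0.021], 'grip_width': 0.085}
scene [ 1.00267911 -0.30035846  0.92989174] [-2.57693402  0.00822339  0.95366798] [[380.13642036   0.         254.52637808]
 [  0.         380.13642036 188.40753724]
 [  0.           0.           1.        ]]
control_on_top [([256.3, 158.4], 0.52), ([237.2, 172.2], 0.5)]
coolant_pump_top [([255.4, 158.0], 0.48)]
spindle_start_top [([203.6, 205.9], 0.45)]
stop_button_top [([220.6, 185.1], 0.66)]
emergency_stop_top [([270.8, 141.3], 0.42)]
panel_far_row [([254.2, 156.2], 0.66)]
desk [([258.5, 208.0], 0.56)]
top [0.47661283 0.012841   1.63658186] [-3.0857178   0.01072916 -1.56252388] [[498.64899782   0.         255.29179297]
 [  0.         498.64899782 197.33814214]
 [  0.           0.           1.        ]]
control_on_top [([263.2, 215.8], 0.42)]
coolant_pump_top [([244.1, 217.3], 0.5)]
spindle_start_top [([307.8, 211.5], 0.41), ([227.5, 174.4], 0.22)]
stop_button_top [([287.1, 214.4], 0.45), ([228.5, 175.8], 0.38)]
emergency_stop_top [([224.1, 225.9], 0.43)]
panel_far_row []
desk [([261.9, 196.5], 0.72)]
```

Run:
```python
import cv2,numpy as np
a=cv2.imread('pics/top0.png')[110:300,130:400]; b=cv2.imread('pics/scene0.png')[90:290,100:400]
a=cv2.resize(a,(780,549)); b=cv2.resize(b,(780,520))
cv2.imwrite('pics/a.png',a); cv2.imwrite('pics/b.png',b)
```

```text
(no output)
```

View pics/a.png

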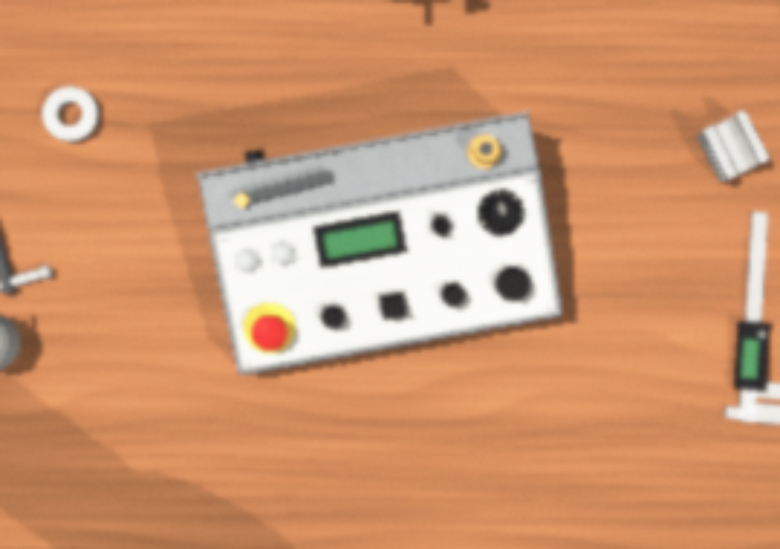

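View pics/b.png

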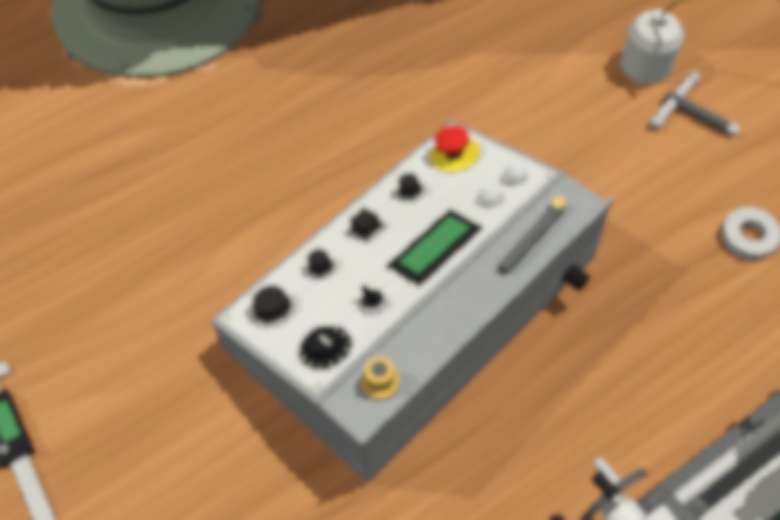

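The top view shows the desk turned about 10°. Its near row runs from the emergency stop (full-image pixel 223,225) through coolant (245,220), the square control-on (266,216) and stop (287,212) to spindle start (308,208). The scene view shows the same order. Next I'll fit the desk pose using both cameras.

```bash
cat >> h.py <<'E'
c15,s15=np.cos(np.radians(15)),np.sin(np.radians(15))
Y=[136,66,0,-66,-132]; H=[32,21,21,21,21]
def btn(p,i,h=None,up=0):   # p=x,y,yaw,s (s: slope distance of near row from front edge)
    h=H[i]/1000 if h is None else h
    s=p[3]+up; L=np.array([-.110+s*c15-h*s15, Y[i]/1000, .062+s*s15+h*c15])
    return desk(p,L)
def desk(p,L): return R.from_euler('z',p[2]).as_matrix()@np.array(L)+[p[0],p[1],0]
E
python3 - <<'E'
from h import *
from scipy.optimize import least_squares
F={c:cams.grab_frame(c) for c in ['top','scene']}
B={'top':np.array([[268,333],[333,317],[394,306],[454,295],[513,284]])/2.889+[130,110],
 'scene':np.array([[453,139],[409,185],[365,222],[319,262],[270,302]])/2.6+[100,90]}
C={'top':np.array([[240,372],[561,314],[199,173],[528,114]])/2.889+[130,110],'scene':np.array([[450,122],[216,321],[610,205],[367,443]])/2.6+[100,90]}
CL=[[-.11,.18,.062],[-.11,-.18,.062],[.11,.18,.105],[.11,-.18,.105]]
def res(p):
    r=[]
    for c in F:
        for i in range(5): r+=list(proj(F[c],None,btn(p,i))-B[c][i])
        for l,u in zip(CL,C[c]): r+=list((proj(F[c],None,desk(p,l))-u))
    return np.array(r)
o=least_squares(res,[.45,0,.18,.04],loss='soft_l1'); p=o.x; print(p); print(np.round(res(p).reshape(-1,9,2),1).tolist())
for i in range(5): print(np.round(btn(p,i),4))
np.save('p0.npy',p)
s=telemetry.observe();f=cams.grab_frame('wrist');print(np.round(f['T_tool_cam'],3),f['mtx'][0])
E
```

```text
[0.57391408 0.00896561 0.19495502 0.04950715]
[[[0.1, -0.9], [-0.0, -0.5], [-0.2, -0.7], [0.1, -0.8], [0.6, -1.0], [-0.6, 0.5], [0.6, -0.6], [-0.6, -0.4], [-0.0, -1.6]], [[-0.5, -1.8], [-0.1, -1.9], [-0.1, -1.6], [-0.3, -1.7], [-0.2, -1.0], [0.1, -1.4], [-2.6, -0.0], [0.9, -0.3], [-1.1, 2.0]]]
[0.4784 0.1287 0.1057]
[0.4948 0.0606 0.0951]
[ 0.5076 -0.0041  0.0951]
[ 0.5204 -0.0689  0.0951]
[ 0.5332 -0.1336  0.0951]
[[-0.001 -0.962 -0.275  0.07 ]
 [ 1.    -0.001 -0.     0.001]
 [-0.    -0.275  0.962 -0.143]
 [ 0.     0.     0.     1.   ]] [287.6746922    0.         253.09218024]
```

Emit:
apply_moves --pt "-1.4 -1.3 -0.1 -0.03" --pt "-4.2 -4 -0.3 -0.1" --pt "-7 -6.7 -0.5 -0.16" --pt "-9.8 -9.4 -0.7 -0.22" --pt "-12.6 -12.1 -0.9 -0.28" --pt "-15.4 -14.8 -1.1 -0.34" --pt "-18.2 -17.5 -1.3 -0.4" --pt "-21 -20.2 -1.5 -0.46" --pt "-23.8 -22.9 -1.7 -0.52" --pt "-26.6 -25.5 -2 -0.54" --claw 1 --force 30

```text
clock: 1.78
position: [0.3794, 0.251, 0.2515]
tool_rot: [3.141, 0.0, -2.957]
force: [0.8, 0.3, 0.3]
grip_width: -0.0
```

```bash
cat >> h.py <<'E'
def to(target,yaw,s=None):
    s=s or telemetry.observe(); Rt=rot(s['tool_rot']); d=Rt.T@(np.array(target)-s['position'])
    cur=np.arctan2(Rt[1,0],Rt[0,0]); t=-((yaw-cur+np.pi)%(2*np.pi)-np.pi)
    return np.round(d*100,2),round(t,3)
E
python3 - <<'E'
from h import *
s=telemetry.observe(); print({k:np.round(s[k],4).tolist() for k in ['clock','position','tool_rot','force','qpos','grip_width']})
p=np.load('p0.npy'); print(to([.50,-.03,.25],p[2]+np.pi,s))
E
```

```text
{'clock': 1.7833, 'position': [0.3794, 0.251, 0.2515], 'tool_rot': [3.1415, 0.0003, -2.9568], 'force': [0.7801, 0.2545, 0.3148], 'qpos': [-0.6712, 0.2257, -0.0517, 2.0019, 0.0146, 0.914, 1.0251], 'grip_width': -0.0}
(array([ -6.69, -29.84,   0.15]), np.float64(-0.01))
```

Emit:
apply_moves --pt "-0.7 -3.2 0 0" --pt "-1.4 -6.4 0 0" --pt "-2.1 -9.6 0 0" --pt "-2.8 -12.8 0 0" --pt "-3.5 -16 0 0" --pt "-4.2 -19.2 0 0" --pt "-4.9 -22.4 0 0" --pt "-5.6 -25.6 0 0" --pt "-6.3 -28.8 0 -0.01" --pt "-6.7 -29.8 0 -0.01"

```text
clock: 2.62
position: [0.4995, -0.0326, 0.2515]
tool_rot: [-3.14, 0.0, -2.954]
force: [-1.0, 0.2, -0.1]
grip_width: 0.0
```

Run:
```python
from h import *
s=telemetry.observe(); f=cams.grab_frame('wrist'); print(np.round(s['position'],4),np.round(s['tool_rot'],3),np.round(s['qpos'],2), np.round(s['qd'],3))
p=np.load('p0.npy')
im=cv2.cvtColor(f['color'],cv2.COLOR_RGB2BGR)
for i,n in enumerate(NAMES):
    P=btn(p,i) if i<5 else btn(p,2,0,.078)
    u=proj(f,s,P); cv2.circle(im,(int(u[0]),int(u[1])),3,(0,255,255),1)
    print(n,np.round(u,1),[(np.round(d['uv'],1).tolist(),round(d['score'],2)) for d in cams.pinpoint('wrist',n)[:2]])
cv2.imwrite('pics/w1.png',cv2.resize(im,(800,600),interpolation=cv2.INTER_CUBIC))
```

```text
[ 0.4995 -0.0326  0.2515] [-3.14   0.    -2.954] [-0.16  0.3   0.14  1.9  -0.05  0.94  1.75] [ 0.152  0.115  0.011 -0.152 -0.039  0.051  0.166]
control_on_top [409.1 189.5] [([279.5, 187.8], 0.74)]
coolant_pump_top [338.4 189.9] [([340.5, 187.6], 0.79)]
spindle_start_top [277.1 190.4] [([152.2, 189.4], 0.77)]
stop_button_top [215.9 190.8] [([217.1, 188.0], 0.63), ([174.2, 308.6], 0.27)]
emergency_stop_top [154.8 191.3] [([409.0, 186.2], 0.72)]
panel_far_row [276.1 257.7] [([339.9, 189.3], 0.33)]
```

View pics/w1.png

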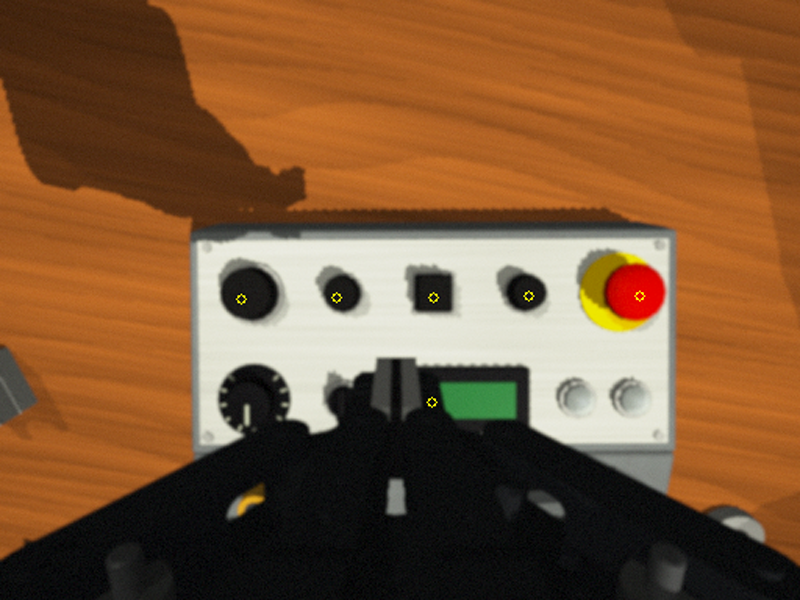

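Run:
```python
from h import *
p=np.load('p0.npy'); s=telemetry.observe(); print(s['clock'],np.round(s['position'],4), to([.499,-.006,.16],p[2]+np.pi,s))
```

```text
2.9667 [ 0.4983 -0.0269  0.2514] (array([-0.47,  2.04,  9.14]), np.float64(-0.002))
```

Emit:
apply_moves --pt "-0.1 0.4 1.5 0" --pt "-0.2 0.9 3.2 0" --pt "-0.3 1.4 5 0" --pt "-0.4 1.8 7 0" --pt "-0.5 2 8.5 0" --pt "-0.5 2 9.1 0" --pt "-0.5 2 9.1 0" --pt "-0.5 2 9.1 0" --pt "-0.5 2 9.1 0" --pt "-0.5 2 9.1 0"

```text
clock: 3.8
position: [0.5001, -0.0075, 0.1612]
tool_rot: [-3.141, 0.001, -2.951]
force: [-0.3, -1.0, 0.3]
grip_width: -0.0
```

Run:
```python
from h import *
s=telemetry.observe(); f=cams.grab_frame('wrist'); print(np.round(s['position'],4),np.round(s['tool_rot'],3), np.round(s['qd'],3),np.round(s['force'],2))
p=np.load('p0.npy')
im=cv2.resize(cv2.cvtColor(f['color'],cv2.COLOR_RGB2BGR),(800,600),interpolation=cv2.INTER_CUBIC)
u=proj(f,s,s['position']);print('tcp',u); cv2.circle(im,tuple(int(x*1.5625) for x in u),4,(0,0,255),1)
for i,n in zip(range(5),['emergency_stop_top','coolant_pump_top','control_on_top','stop_button_top','spindle_start_top']):
    u=proj(f,s,btn(p,i)); cv2.circle(im,tuple(int(x*1.5625) for x in u),4,(0,255,255),1)
    print(n,np.round(u,1),[(np.round(d['uv'],1).tolist(),round(d['score'],2)) for d in cams.pinpoint('wrist',n)[:2]])
cv2.imwrite('pics/w2.png',im)
```

```text
[ 0.5001 -0.0075  0.1612] [-3.141e+00  1.000e-03 -2.951e+00] [-0.001  0.001 -0.     0.003  0.    -0.004  0.001] [-0.3  -0.96  0.28]
tcp [251.62190768 243.51224166]
emergency_stop_top [440.4 215.4] [([441.9, 209.5], 0.59)]
coolant_pump_top [340.2 214.4] [([340.3, 209.6], 0.65)]
control_on_top [254.6 214.8] [([258.8, 209.0], 0.87)]
stop_button_top [169.  215.2] [([166.9, 207.7], 0.59)]
spindle_start_top [ 83.6 215.6] [([83.1, 208.9], 0.62)]
```

View pics/w2.png

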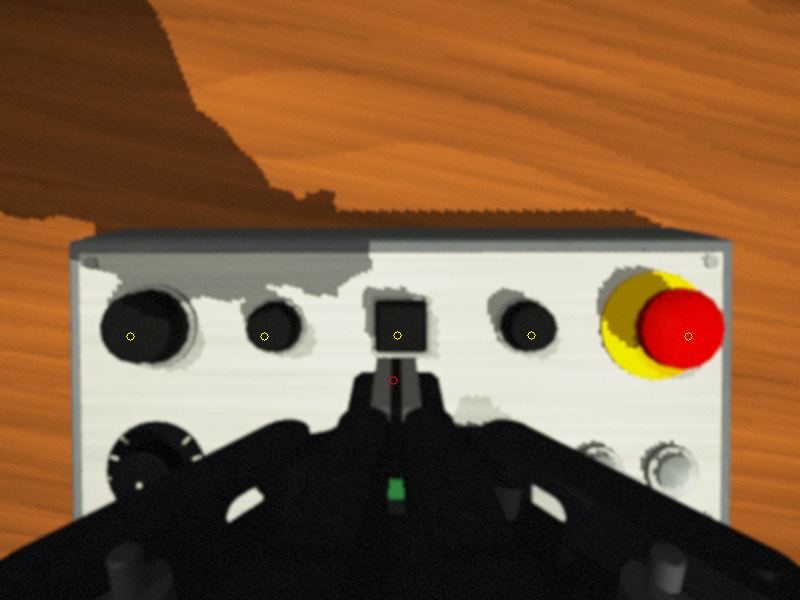

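Run:
```python
from h import *
from scipy.optimize import least_squares
s=telemetry.observe(); f=cams.grab_frame('wrist')
B=np.array([[441.9,209.5],[340.3,209.6],[256.5,208.8],[166.9,207.7],[83.1,208.9]])
C=np.array([[729,243],[73,243]])/1.5625; CL=[[-.11,.18,.062],[-.11,-.18,.062]]
res=lambda p: np.concatenate([(proj(f,s,btn(p,i))-B[i]) for i in range(5)]+[(proj(f,s,desk(p,l))-u)*.7 for l,u in zip(CL,C)])
p=least_squares(res,np.load('p0.npy'),loss='soft_l1').x; print(p,np.round(res(p).reshape(-1,2),1).tolist())
np.save('p1.npy',p)
for i in range(5): print(np.round(btn(p,i),4))
print(proj(f,s,desk(p,[-.11,0,.062])))
# candidate TCP: 6mm downslope of the cap centre, 8mm above
for i in (2,1,4): print(i,to(btn(p,i,.031,-.006),p[2]+np.pi,s))
```

```text
[0.57489645 0.00920128 0.19008315 0.04320574] [[-0.9, 0.3], [0.4, -0.9], [-1.6, -0.1], [2.3, 1.0], [0.4, -0.3], [1.8, 0.1], [-4.3, -0.0]]
[0.474  0.1283 0.1041]
[0.4901 0.0601 0.0935]
[ 0.5025 -0.0047  0.0935]
[ 0.515  -0.0695  0.0935]
[ 0.5275 -0.1343  0.0935]
[254.80258594 155.54886956]
2 (array([0.52, 0.22, 5.9 ]), np.float64(0.001))
1 (array([0.51, 6.82, 5.9 ]), np.float64(0.001))
4 (array([  0.53, -12.98,   5.9 ]), np.float64(0.001))
```

Emit:
apply_moves --pt "0.3 0.1 1.5 0" --pt "0.5 0.2 3 0" --pt "0.5 0.2 4.2 0" --pt "0.5 0.2 5.2 0" --pt "0.5 0.2 5.8 0" --pt "0.5 0.2 5.9 0" --pt "0.5 0.2 5.9 0" --pt "0.5 0.2 5.9 0" --pt "0.5 0.2 5.9 0" --pt "0.5 0.2 5.9 0"

```text
clock: 4.98
position: [0.4947, -0.0064, 0.1018]
tool_rot: [-3.142, 0.001, -2.95]
force: [0.5, -0.4, -0.8]
grip_width: 0.0003
```

```bash
cat > look.py <<'E'
from h import *
import sys
p=np.load('p1.npy'); F=[]; P=[]
for k in range(4):
    s=telemetry.observe(); F.append(s['force']); P.append(s['position']); f=cams.grab_frame('wrist')
i=int(sys.argv[1]); d=R.from_euler('z',p[2]).as_matrix().T@(np.mean(P,0)-btn(p,i,0)); N=np.array([-s15,0,c15]); U=np.array([c15,0,s15])
print('t',s['clock'],'pos',np.round(np.mean(P,0),4),'F',np.round(np.mean(F,0),2),'tcp rel button mm: up %.1f left %.1f height %.1f'%(1e3*d@U,1e3*d[1],1e3*d@N))
if len(sys.argv)>2:
    im=cv2.cvtColor(f['color'],cv2.COLOR_RGB2BGR)[120:300,130:400]; cv2.imwrite('pics/'+sys.argv[2],cv2.resize(im,(780,520),interpolation=cv2.INTER_CUBIC))
E
python3 look.py 2 w3.png
```

```text
t 5.1333 pos [ 0.4946 -0.0064  0.1017] F [ 0.14 -0.02 -0.15] tcp rel button mm: up -5.7 left -0.2 height 31.0
```

View pics/w3.png

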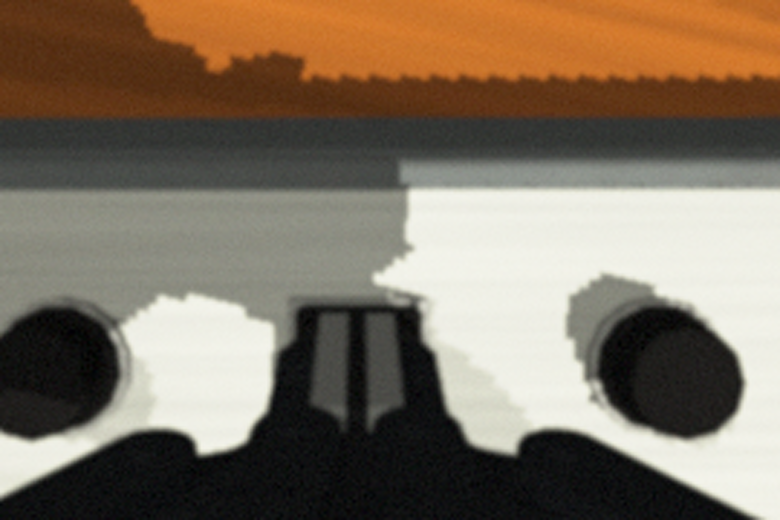

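The fingertip is centred on the square cap (crop column 359 for both). Now pressing along the panel normal.

Emit:
apply_moves --pt "-0.05 0 0.2 0" --pt "-0.1 0 0.4 0" --pt "-0.16 0 0.6 0" --pt "-0.19 0 0.7 0" --pt "-0.21 0 0.8 0" --pt "-0.24 0 0.9 0" --pt "-0.27 0 1.0 0" --pt "-0.3 0 1.1 0" --pt "-0.3 0 1.1 0" --pt "-0.3 0 1.1 0"

```text
clock: 6.02
position: [0.4973, -0.0059, 0.0903]
tool_rot: [-3.142, -0.0, -2.95]
force: [-0.8, 0.5, 2.4]
grip_width: -0.0003
```

```bash
python3 look.py 2
```

```text
t 6.1667 pos [ 0.4973 -0.0059  0.0903] F [-1.07 -0.23  2.15] tcp rel button mm: up -6.0 left -0.2 height 19.3
```

Emit:
apply_moves --pt "-0.03 0 0.1 0" --pt "-0.05 0 0.2 0" --pt "-0.08 0 0.3 0" --pt "-0.1 0 0.4 0" --pt "-0.12 0 0.45 0" --pt "-0.13 0 0.5 0" --pt "-0.13 0 0.5 0" --pt "-0.13 0 0.5 0" --pt "-0.13 0 0.5 0" --pt "-0.13 0 0.5 0"

```text
clock: 7.05
position: [0.4986, -0.0056, 0.0853]
tool_rot: [-3.142, 0.0, -2.95]
force: [-2.5, 0.2, 4.0]
grip_width: -0.0002
```

```bash
python3 look.py 2
```

```text
t 7.2 pos [ 0.4986 -0.0056  0.0853] F [-2.43  0.07  4.34] tcp rel button mm: up -6.0 left -0.2 height 14.2
```

Emit:
apply_moves --pt "-0.01 0 0.05 0" --pt "-0.02 0 0.1 0" --pt "-0.02 0 0.12 0" --pt "-0.02 0 0.12 0" --pt "-0.02 0 0.12 0" --pt "-0.02 0 0.12 0" --pt "-0.02 0 0.12 0" --pt "-0.02 0 0.12 0" --pt "-0.02 0 0.12 0" --pt "-0.02 0 0.12 0"

```text
clock: 8.08
position: [0.4989, -0.0056, 0.0842]
tool_rot: [-3.142, 0.0, -2.95]
force: [-3.3, 0.5, 5.6]
grip_width: -0.0002
```

```bash
python3 look.py 2
```

```text
t 8.2333 pos [ 0.4989 -0.0056  0.0841] F [-2.64  0.18  6.07] tcp rel button mm: up -6.0 left -0.1 height 13.0
```

Emit:
apply_moves --pt "0.1 0 -0.4 0" --pt "0.25 0 -1 0" --pt "0.47 0 -1.75 0" --pt "0.47 1.5 -1.75 0" --pt "0.47 3.5 -1.75 0" --pt "0.47 5.3 -1.75 0" --pt "0.47 6.4 -1.75 0" --pt "0.47 6.6 -1.75 0" --pt "0.47 6.6 -1.75 0" --pt "0.47 6.6 -1.75 0"

```text
clock: 9.12
position: [0.4819, 0.0575, 0.1018]
tool_rot: [-3.141, 0.0, -2.951]
force: [0.6, -1.0, 0.6]
grip_width: -0.0004
```

```bash
python3 look.py 1 w4.png; python3 -c "
from h import *
p=np.load('p1.npy');print(to(btn(p,1,.031,-.006),p[2]+np.pi))"
```

```text
t 9.2667 pos [0.4819 0.0573 0.1017] F [ 0.1  -0.21  0.  ] tcp rel button mm: up -6.1 left -1.2 height 31.2
(array([-0.02,  0.1 ,  0.01]), np.float64(-0.0))
```

View pics/w4.png

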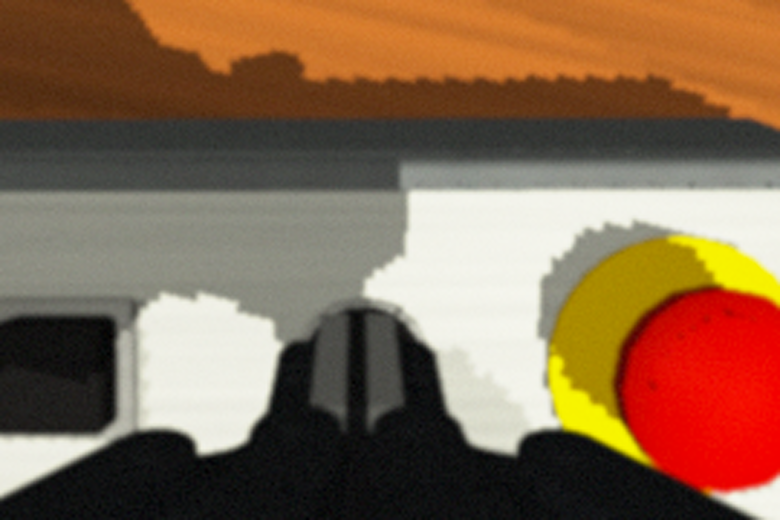

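Control-on has stayed in, since the cap is sunk in its bezel. The finger is over the coolant cap and the desk edge is unmoved. Pressing coolant to the same depth.

Emit:
apply_moves --pt "-0.1 0.1 0.4 0" --pt "-0.18 0.1 0.7 0" --pt "-0.25 0.1 0.95 0" --pt "-0.31 0.1 1.15 0" --pt "-0.36 0.1 1.35 0" --pt "-0.4 0.1 1.5 0" --pt "-0.44 0.1 1.63 0" --pt "-0.46 0.1 1.7 0" --pt "-0.47 0.1 1.74 0" --pt "-0.47 0.1 1.74 0"

```text
clock: 10.15
position: [0.4861, 0.0601, 0.0842]
tool_rot: [-3.142, -0.0, -2.95]
force: [-1.2, -1.1, 6.6]
grip_width: -0.0002
```

```bash
python3 look.py 1
```

```text
t 10.3 pos [0.4861 0.0601 0.0843] F [-1.35 -1.18  6.21] tcp rel button mm: up -6.2 left 0.8 height 13.1
```

Emit:
apply_moves --pt "0.12 0 -0.5 0" --pt "0.35 0 -1.4 0" --pt "0.78 0 -2.9 0" --pt "0.78 -2 -2.9 0" --pt "0.78 -5.2 -2.9 0" --pt "0.78 -8.8 -2.9 0" --pt "0.78 -12.4 -2.9 0" --pt "0.78 -16 -2.9 0" --pt "0.78 -18.8 -2.9 0" --pt "0.78 -19.9 -2.9 0"

```text
clock: 11.18
position: [0.5163, -0.141, 0.114]
tool_rot: [-3.14, 0.0, -2.954]
force: [-1.4, -0.7, -0.2]
grip_width: -0.0
```

Emit:
apply_moves --pt "-0.1 0 0.4 0" --pt "-0.2 0 0.8 0" --pt "-0.31 0 1.15 0" --pt "-0.31 0 1.15 0" --pt "-0.31 0 1.15 0" --pt "-0.31 0 1.15 0" --pt "-0.31 0 1.15 0" --pt "-0.31 0 1.15 0" --pt "-0.31 0 1.15 0" --pt "-0.31 0 1.15 0"

```text
clock: 12.02
position: [0.5193, -0.136, 0.1018]
tool_rot: [-3.142, 0.0, -2.95]
force: [0.8, -0.5, 0.3]
grip_width: 0.0002
```

```bash
sed -i 's/\[120:300,130:400\]/[120:320,50:400]/; s/(780,520)/(798,456)/' look.py; python3 look.py 4 w5.png; python3 -c "
from h import *
p=np.load('p1.npy');print(to(btn(p,4,.031,-.006),p[2]+np.pi))"
```

```text
t 12.1667 pos [ 0.5193 -0.1361  0.1018] F [ 0.05 -0.07 -0.15] tcp rel button mm: up -5.9 left -0.2 height 31.2
(array([-0.  ,  0.02,  0.01]), np.float64(0.001))
```

View pics/w5.png

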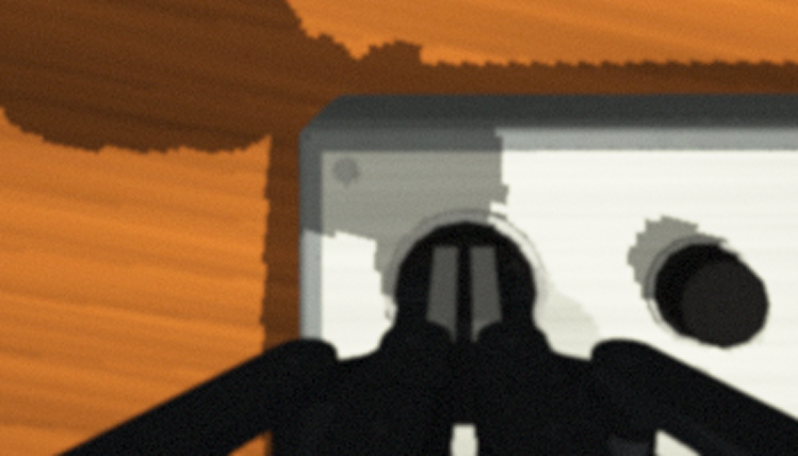

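The finger is centred on the spindle cap (crop column 465 against 464), and the stop button to its right is clear. Pressing, then releasing.

Emit:
apply_moves --pt "-0.1 0 0.4 0" --pt "-0.18 0 0.7 0" --pt "-0.25 0 0.95 0" --pt "-0.31 0 1.15 0" --pt "-0.36 0 1.35 0" --pt "-0.4 0 1.5 0" --pt "-0.44 0 1.63 0" --pt "-0.46 0 1.72 0" --pt "-0.47 0 1.76 0" --pt "-0.47 0 1.76 0"

```text
clock: 13.05
position: [0.5239, -0.1352, 0.0841]
tool_rot: [-3.142, -0.0, -2.951]
force: [-1.4, -0.1, 6.3]
grip_width: 0.0004
```

```bash
python3 look.py 4
```

```text
t 13.2 pos [ 0.5239 -0.1352  0.0842] F [-1.53 -0.13  6.35] tcp rel button mm: up -6.0 left -0.2 height 13.0
```

Emit:
apply_moves --pt "0.12 0 -0.5 0" --pt "0.35 0 -1.4 0" --pt "0.8 0 -3 0" --pt "0.8 1.5 -5 0" --pt "0.8 4 -7 0" --pt "0.8 7 -8.5 0" --pt "0.8 10 -9.5 0" --pt "0.8 12.5 -10 0" --pt "0.8 13 -10 0" --pt "0.8 13 -10 0"

```text
clock: 14.08
position: [0.4912, -0.0074, 0.1849]
tool_rot: [3.141, 0.001, -2.947]
force: [-0.0, 0.2, -0.8]
grip_width: -0.0002
```

Run:
```python
from h import *
p=np.load('p1.npy')
for _ in range(4): s=telemetry.observe(); f=cams.grab_frame('wrist')
print(s['clock'],np.round(s['position'],4),np.round(s['force'],2))
im=cv2.cvtColor(f['color'],cv2.COLOR_RGB2BGR)
for i,n in zip(range(5),['emergency_stop_top','coolant_pump_top','control_on_top','stop_button_top','spindle_start_top']):
    print(n,np.round(proj(f,s,btn(p,i)),1),[np.round(d['uv'],1).tolist() for d in cams.pinpoint('wrist',n)[:1]])
cv2.imwrite('pics/w6.png',cv2.resize(im[120:330],(800,328),interpolation=cv2.INTER_CUBIC))
```

```text
14.2333 [ 0.4913 -0.0103  0.1841] [ 0.42  0.41 -0.32]
emergency_stop_top [422.4 210.4] [[423.1, 213.2]]
coolant_pump_top [333.2 209.5] [[331.9, 210.9]]
control_on_top [256.1 209.5] [[256.7, 211.0]]
stop_button_top [179.1 209.6] [[179.8, 214.4]]
spindle_start_top [102.2 209.6] [[99.5, 213.9]]
```

View pics/w6.png

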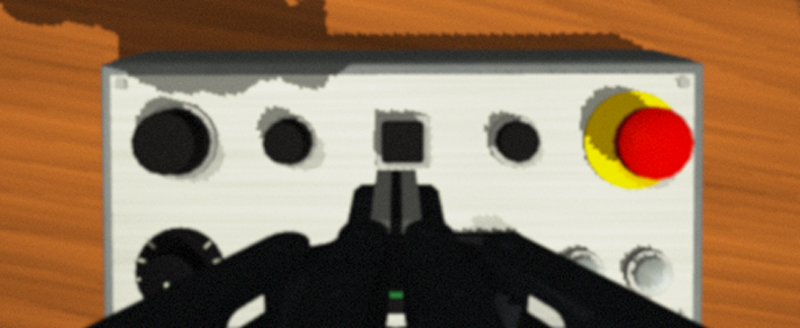

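Run:
```python
from h import *
p=np.load('p1.npy'); s=telemetry.observe(); f=cams.grab_frame('wrist')
print([np.round(proj(f,s,desk(p,[-.11,y,.062])),1).tolist() for y in (.18,-.18)],'seen',(np.array([[702,67],[103,67]])/1.5625+[0,120]).tolist())
g=cams.grab_frame('scene'); a=cv2.imread('pics/scene0.png'); b=cv2.cvtColor(g['color'],cv2.COLOR_RGB2BGR)
for n,(x,y,w,h) in {'rear-left corner':(305,145,40,60),'bush/right rear':(215,215,60,60),'tool':(285,160,40,40),'chuck key':(345,110,45,35)}.items():
    A=cv2.cvtColor(a[y:y+h,x:x+w],6).astype(np.float32);B=cv2.cvtColor(b[y:y+h,x:x+w],6).astype(np.float32)
    print(n,cv2.phaseCorrelate(A,B,cv2.createHanningWindow((w,h),cv2.CV_32F)), abs(A-B).mean())
```

```text
[[449.5, 161.1], [61.1, 161.3]] seen [[449.28, 162.88], [65.92, 162.88]]
rear-left corner ((0.03494686167127625, -0.13683917168284765), 0.8860796264807383) 2.4473596
bush/right rear ((-0.010939745142497515, -0.022648889272389283), 0.909382529258728) 2.7528152
tool ((0.059675951312986086, -0.046663945118737615), 0.9708614939451218) 2.945369
chuck key ((0.6591584106683221, 0.15051682436723723), 0.9219028743696801) 7.095873
```

```bash
python3 -c "
from h import *
print(workorder.job_done())"
```

```text
the job is handed in; nothing more can be done
None
```

I pressed control-on, then the coolant pump, then spindle start, each with shut fingertips along the panel normal. Each press went about 10 mm down at roughly 6.4 N. I handed the job in at about 14.5 s with the arm held clear above the desk.

- **Buttons:** The last wrist picture shows control-on and coolant pump sunk in and spindle start back out. Stop and emergency stop look untouched. I judged coolant from force and depth before pressing spindle start, and saw it latched only in that last picture.
- **Desk:** In the scene picture, two rear parts of the desk and the turning tool moved less than 0.15 px from the start. The wrist view disagreed slightly: the front edge and the caps still out sat 2–5 px from where my desk fit put them. I took that as fit and calibration error.
- **Chuck key:** Its patch in the scene picture shifted by 0.7 px. I put that down to the arm's changed shadow, because no force showed while the arm was near it; I did not check this separately.
- **Not checked:** I did not compare the caliper, oil can, V-block or bearing after the job. The arm only passed well above the bench.

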